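Show the flange to the inspection camera with the pull-out mirror

TASK

Pull the sprung mirror slide out until the mirror stands right in front of the inspection camera's lens, at the camera's index line, and turn the mirror until the camera would see the flange (the wide round disc with a raised hub, on one of the three posts) in the middle of the mirror. Finish while still gripping the mirror and holding it still at that place and angle, since the slide springs back when let go; leave the other things on the worktop where they are.

Things in the scene. Friction and masses are not known exactly. Their poses are not given: they have to be found in the camera images.
- slide_base: Fixed slide: aluminium plate 240x70x8 mm with a steel rail along its x axis, scale ticks 10 mm apart, black end blocks 34 mm high. Origin: centre of its underside on the worktop. x runs along the rail from the pulled-out end to the parked end; the carriage pulls out along -x. Turned by up to 0.3 rad.
- carriage (a joint): Travel of the mirror carriage out of its parked place, m: 0 parked (x = +60 mm on the slide base), growing as it is pulled along the base's -x, end stop at 0.11. A spring pulls it back with about 1.6 N at the start of the pull and 6 N at the stop.
- mirror: Mirror 58 wide, 46 high, 9 thick (mm), black back, upright on the carriage; turns about a vertical axis, up to 1.2 rad either way from squarely facing the camera; stiff, stays as turned. Origin: on that axis, middle of its face, 62 mm above the worktop. Its y axis is the reflecting face's normal, pointing out; x runs along its width. Starts roughly facing the base's +y. Frame top 85 mm above the worktop.
- mirror_grip (a point): Centre of the ribbed grip bar on top of the mirror, on the turning axis, 110 mm above the worktop. Bar: 40 mm long along the mirror's x axis, 12 mm thick along its y axis (pinch it there from above), 28 mm high, from 96 to 124 mm above the worktop. It serves both to pull and to turn. Axes as mirror.
- inspection_camera: Fixed camera: grey box 46x52x46 mm with black lens, top 85 mm above the worktop, beside the slide. Origin on the worktop under it. It looks along its own -y, square to the slide; its x is parallel to the base's. Its place along the slide varies. A flat index bar with a dark line runs from its foot to the rail; the mirror is at the index when mirror and camera origins have equal x in the camera's frame.
- lens (a point): Centre of the lens's front, 62 mm above the work surface, 90 mm from the mirror's axis when the mirror is at the index. Axes as inspection_camera.
- view_line (a point): No visible part: the camera's line of sight after the mirror. Origin on the mirror's axis at its middle; its x axis points, level, where the camera looks after reflection: back to the camera when the mirror faces it squarely, turning by twice the mirror's angle (the flange is in view when the mirror's normal halves the angle between the directions to lens and flange).
- flange_center (a point): Point on the upright axis of the flange, a light disc 62 mm across, 21 mm high in all, with a raised hub on top, 62 mm above the worktop like lens and mirror. Fixed on a fixed steel post (foot 56 mm across); the three posts (flange, knob, block) are alike and swap places.
- knob_center (a point): Point on the upright axis of the knob, a plain round cap 40 mm across, 26 mm high, 62 mm above the worktop like lens and mirror. Fixed on a fixed steel post (foot 56 mm across); the three posts (flange, knob, block) are alike and swap places. Not wanted.
- block_center (a point): Point on the upright axis of the block, 30x45x20 mm, 62 mm above the worktop like lens and mirror. Fixed on a fixed steel post (foot 56 mm across); the three posts (flange, knob, block) are alike and swap places. Not wanted.
- bush: Bystander: bush, 24 mm across, 25 mm high, loose beside the slide on the side away from the camera. Origin: centre of its underside.
- hex_key: Bystander: hex key, 26x83x7 mm, loose beside the slide. Origin: centre of its underside.
- tweezers: Bystander: tweezers, 18x125x5 mm, loose beside the camera. Origin: centre of its underside.
- usb_stick: Bystander: memory stick, 18x52x9 mm, loose. Origin: centre of its underside.
Mind the look-alikes: they are no part of the job. What is shaped like the part that bears flange_center but orange is not meant.

How it is judged:
By the outcome, as a careful person would: the job done as asked, in the order asked, and still so for the second after the job is handed in, while the arm keeps its last pose, push and grip.
It also fails if it takes over 32 s, if anything falls off the work surface, if the arm or the gripper's body presses on something with over 40 N, if the wrist force passes 120 N, or if a joint passes its speed limit or range.

ROBOT

A 6-joint arm with a two-finger parallel gripper is mounted at the origin on a cart in front of the work surface, level with it; the furniture and walls round the work are solid. World frame = base frame: x ahead of the robot, y to its left, z up, the work surface at z = 0. Lengths are in m, angles in degrees, forces in N, time in s.
With the tool pointing down it reaches from about 0.375 to 0.9 m from the base axis. Payload 3.1 kg.
Tool frame: the origin (TCP) lies at the very end of the fingers, on their centre line; the grasp point (between the pads) lies 19 mm behind it (bot.tcp_to_grasp is the distance from the TCP to the grasp point, in m); z points along the fingers, y is the direction in which the jaws open and shut (so a half turn about z gives the same grasp; the last joint's range is limited). The gripper opens to 87 mm and grips with 3 to 60 N. Pads are 19 mm wide; open, the fingers measure 117 mm over their backs; the gripper's body (75 mm by 190 mm) begins 51 mm behind the grasp point.
Start: joints at [65.632, 30.224, 82.088, -0, 67.689, -10.227], TCP at [0.153, 0.606, 0.202] pointing down, gripper open.
Joint ranges: [-176.69, 176.69], [-43.24, 126.21], [12.49, 139.97], [-82, 262], [0, 151.66], [-163.58, 163.58]. Speed limits (degrees/s): [159.86, 159.86, 180, 180, 180, 180].

INTERFACE

Orientations are given as a 3x3 rotation matrix whose columns are the frame's x, y, z axes.
In Python, from rig import telemetry, eyes, order, bot gives the robot as it stands. The module is installed in compiled form; this text tells all that it offers.
- The arm moves only by the tool servo_tool, never from a script. Its argument "targets" is a list of rows, each a list of 2 entries, a list of its own where there are three numbers: the shift along the tool's x, y, z in m, then the turn, a rotation vector about the tool's x, y, z in rad. In form: [[[tx, ty, tz], [wx, wy, wz]], ...]. A call has 1 to 12 rows; each row is the pose to reach, as a shift and turn from the pose commanded when the call began, along the tool's axes at that moment; what a row does not reach only later rows make up. A row lasts 1/8 s, in which the tool goes at most 62.5 mm and 10.7 degrees, less where a joint would pass 70% of its speed; a pose out of reach is approached as far as the arm can. A call with a gripper value outside its range is refused whole. "gripper" is the finger opening in m, from 0 to 0.087, set as the call begins (left out, the last holds). The fingers move at their own pace and stop on an object; the grip force is fixed at half the most. Time passes only in rows, so rows that repeat a pose let the fingers close. It gives the time, the measured TCP pose, the force and the opening at its end, in the units of the state.
- telemetry.read_state(): the state, without advancing time (a new reading comes with each control period).
- eyes.capture(name): name is "scene" or "side" or "wrist"; returns a dict with "pixels" (384x512x3 uint8, blue, green, red), "intrinsics" (3x3 intrinsics, pixels), "extrinsics" (4x4, takes a point from camera to world coordinates); the wrist camera has in their place "T_tool_cam" (4x4, takes a point from camera to tool coordinates, whose origin is the TCP and whose axes are the flange's). Camera axes: x right, y down, z forward; pixel columns grow to the right and rows downward; lengths in m; the calibration is good to about 2 mm. The wrist camera is an equidistant fisheye: a pixel r from the principal point sees the ray r / f radians off the axis. A picture is of the moment at which its call begins: read the wrist's pose just before it. There is no depth.
- order.hand_in(): hands the job in, once; it reports no verdict.
The state is a dict: "time_s": time; "joint_positions": joint angles; "qvel": joint speeds; "tau": joint torques, N m; "position": TCP position; "tcp_rot": TCP orientation; "force": force on the tool from outside, world axes, zero at the start; "moment": the same for the moment, N m; "opening": opening from 0.0 (shut) to 1.0 (fully open).
Only numpy, scipy, OpenCV 4.12 (cv2) and the standard library are available. Lean on these libraries where they do the work, as an engineer would, in place of code of your own. Each camera call takes 0.05 s, during which the arm holds its last target. There are 200 camera calls.

## Working session

There is one attempt and no reset: what is moved stays moved. The work goes in short steps, Python scripts to look and compute and a tool call to move; the robot and the scene stay as the last step left them, time stands still between calls to the robot, and variables do not carry over. Pictures are saved under pics/ and viewed, about 8 in all and at most 12, crops included, and the job is handed in when it is done.

Besides the shell and the picture viewer there is one more tool, called after "Emit:" as name(argument=value, ...) on one line, values as JSON. servo_tool: Moves the arm, as the interface text tells. Its arguments: {"type":"object","properties":{"targets":{"type":"array","items":{"type":"array"}},"gripper":{"type":"number"}},"required":["targets"]}

```bash
mkdir -p pics
cat > h.py <<'E'
import numpy as np, cv2
from rig import telemetry, eyes, order, bot
def grab(n,f):
    s=telemetry.read_state(); c=eyes.capture(n); cv2.imwrite('pics/'+f+'.png',c['pixels']); 
    np.savez('pics/'+f+'.npz',pos=s['position'],rot=s['tcp_rot'],**c); return s,c
def ray(f,u,v):
    c=np.load('pics/'+f+'.npz'); K=c['intrinsics']
    x=(u-K[0,2])/K[0,0]; y=(v-K[1,2])/K[1,1]
    if 'T_tool_cam' in c.files:
        r=np.hypot(x,y); d=np.array([x/r*np.sin(r),y/r*np.sin(r),np.cos(r)]) if r>1e-9 else np.array([0,0,1.])
        W=np.eye(4); W[:3,:3]=c['rot']; W[:3,3]=c['pos']; T=W@c['T_tool_cam']
    else: d=np.array([x,y,1]); T=c['extrinsics']
    return T[:3,3], T[:3,:3]@d/np.linalg.norm(d)
def onz(f,u,v,z):
    o,d=ray(f,u,v); return o+d*(z-o[2])/d[2]
def proj(f,P):
    c=np.load('pics/'+f+'.npz'); K=c['intrinsics']
    if 'T_tool_cam' in c.files:
        W=np.eye(4); W[:3,:3]=c['rot']; W[:3,3]=c['pos']; T=W@c['T_tool_cam']
    else: T=c['extrinsics']
    p=T[:3,:3].T@(np.asarray(P)-T[:3,3])
    if 'T_tool_cam' in c.files:
        h=np.hypot(p[0],p[1]); r=np.arctan2(h,p[2]); q=p[:2]/h*r
    else: q=p[:2]/p[2]
    return K[:2,:2]@q+K[:2,2]
E
python3 - <<'E'
from h import *
for n in ('scene','side','wrist'):
    s,c=grab(n,n+'0')
    print(n,c['intrinsics'].round(1).tolist(), (c.get('extrinsics') if 'extrinsics' in c else c['T_tool_cam']).round(3).tolist())
print({k:np.round(v,3).tolist() for k,v in s.items()})
a=[cv2.imread(f'pics/{n}0.png') for n in('scene','side','wrist')]
cv2.imwrite('pics/a.png',cv2.resize(np.hstack(a[:2]),(800,300)))
E
```

```text
scene [[406.2, 0.0, 261.5], [0.0, 406.2, 189.6], [0.0, 0.0, 1.0]] [[0.552, -0.579, 0.6, 0.081], [-0.833, -0.366, 0.414, -0.347], [-0.02, -0.729, -0.684, 0.69], [0.0, 0.0, 0.0, 1.0]]
side [[374.6, 0.0, 258.3], [0.0, 374.6, 190.1], [0.0, 0.0, 1.0]] [[-0.989, -0.086, 0.118, 0.502], [-0.146, 0.516, -0.844, 0.714], [0.012, -0.852, -0.523, 0.544], [0.0, 0.0, 0.0, 1.0]]
wrist [[297.3, 0.0, 257.2], [0.0, 297.3, 190.9], [0.0, 0.0, 1.0]] [[0.0, -0.964, -0.266, 0.072], [1.0, 0.001, -0.001, -0.0], [0.001, -0.266, 0.964, -0.183], [0.0, 0.0, 0.0, 1.0]]
{'time_s': 0.1, 'joint_positions': [65.632, 30.276, 82.147, -0.001, 67.689, -10.228], 'qvel': [-0.124, -0.129, -0.201, 0.042, 0.039, -0.038], 'tau': [-0.001, -44.099, -17.715, 0.063, 0.053, -0.0], 'position': [0.152, 0.605, 0.201], 'tcp_rot': [[-0.97, 0.244, -0.001], [0.244, 0.97, -0.002], [0.0, -0.002, -1.0]], 'force': [-0.134, -0.654, -0.154], 'moment': [-0.04, -0.018, 0.012], 'opening': 1.002}
```

View pics/scene0.png

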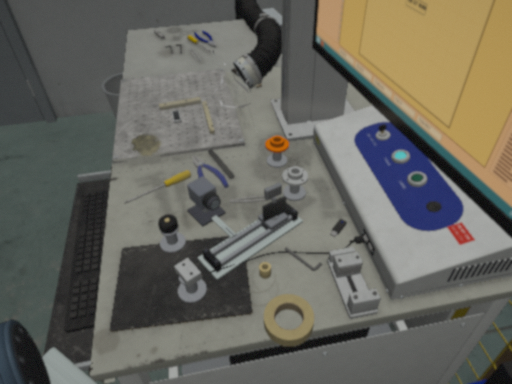

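View pics/side0.png

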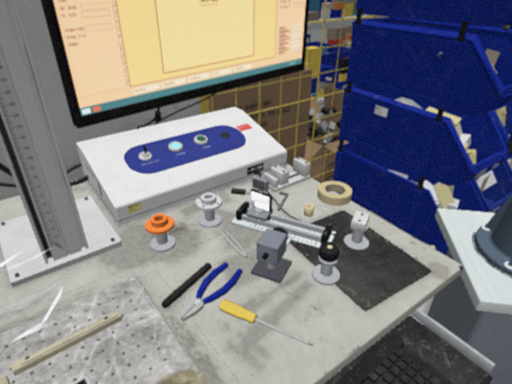

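View pics/wrist0.png

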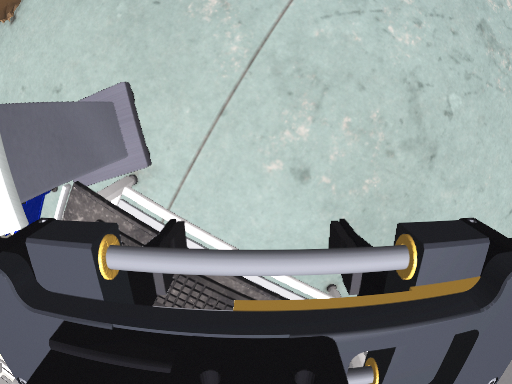

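Scene view: the mirror carriage is near (275,210) with its rail running to (210,262), and the inspection camera is near (205,195). There are four post tops:
- white disc with hub at (293,178)
- orange copy at (277,148), a decoy
- black knob at (168,225)
- block at (188,272)

The white disc fits the flange. I'll confirm it in enlarged crops, which also serve for measuring.

Run:
```python
from h import *
def crop(f,x0,y0,w,h,k,o):
    a=cv2.resize(cv2.imread(f'pics/{f}.png')[y0:y0+h,x0:x0+w],None,fx=k,fy=k,interpolation=cv2.INTER_CUBIC)
    for x in range((x0+19)//20*20,x0+w,20): cv2.putText(a,str(x),((x-x0)*k,9),0,.33,(0,0,255)); cv2.line(a,((x-x0)*k,10),((x-x0)*k,16),(0,0,255))
    for y in range((y0+19)//20*20,y0+h,20): cv2.putText(a,str(y),(0,(y-y0)*k+4),0,.33,(0,0,255)); cv2.line(a,(22,(y-y0)*k),(28,(y-y0)*k),(0,0,255))
    cv2.imwrite(f'pics/{o}.png',a)
crop('scene0',150,130,190,148,4,'c1')
crop('side0',140,165,200,130,4,'c2')
```

```text
(no output)
```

View pics/c1.png

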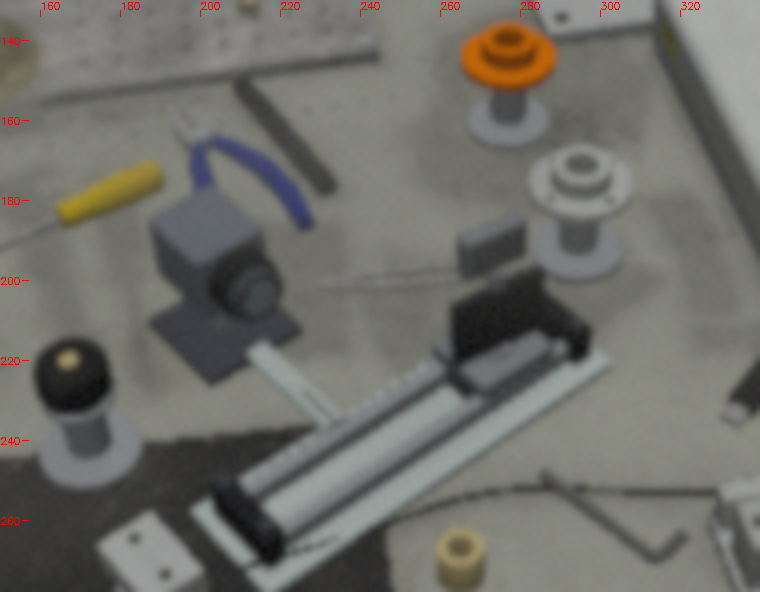

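View pics/c2.png

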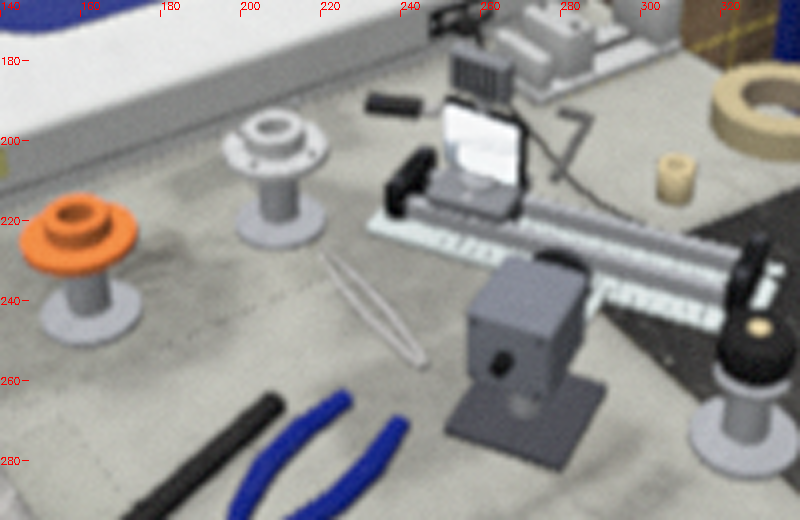

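The crops confirm the flange: the white disc with a raised hub, scene (294,176) and side (206,199). The orange copy, knob and block are not wanted. Next I'll triangulate.

```bash
cat >> h.py <<'E'
def tri(*obs):
    A=np.zeros((3,3));b=np.zeros(3)
    for f,u,v in obs:
        o,d=ray(f,u,v);M=np.eye(3)-np.outer(d,d);A+=M;b+=M@o
    return np.linalg.solve(A,b)
E
python3 - <<'E'
from h import *
p=lambda n,x:print(n,np.round(x,4).tolist())
p('flange hub',tri(('scene0',295,171),('side0',206.5,196.5)))
p('flange disc sc',onz('scene0',294.5,175.5,.062)); 
p('foot sc',onz('scene0',294.5,192.5,.004)); p('foot sd',onz('side0',207.5,220,.004))
p('flange silhouette scene u',[onz('scene0',282,176,.062),onz('scene0',307.5,175,.062)])
p('grip',tri(('scene0',273,191.5),('side0',260,183)))
cs=[(197.5,258),(215.5,277.5),(300.5,220)]
C=[onz('scene0',*c,.008) for c in cs]; p('plate sc',C)
p('long',[np.linalg.norm(C[2]-C[1]),np.linalg.norm(C[1]-C[0])]); d=C[2]-C[1]; p('yaw',np.degrees(np.arctan2(d[1],d[0])))
S=[onz('side0',232,221.5,.008),onz('side0',322,248,.008),]; p('plate sd',S)
p('lens',onz('scene0',213.5,203.5,.062))
p('camtop sc',[onz('scene0',*c,.085) for c in((187.5,187),(215.5,188))])
p('camtop sd',[onz('side0',*c,.085) for c in((257.5,236),(286,231),(281,244))])
p('index',[onz('scene0',*c,.004) for c in((214,217),(232.5,235))])
E
```

```text
flange hub [0.7229, -0.0025, 0.0692]
flange disc sc [0.7131, -0.006, 0.062]
foot sc [0.717, -0.0061, 0.004]
foot sd [0.7252, -0.0004, 0.004]
flange silhouette scene u [[0.696, 0.0178, 0.062], [0.7308, -0.0308, 0.062]]
grip [0.5996, -0.0191, 0.1091]
plate sc [[0.4336, 0.063, 0.008], [0.4159, 0.0012, 0.008], [0.6424, -0.065, 0.008]]
long [0.236, 0.0642]
yaw -16.2871
plate sd [[0.664, 0.0013, 0.008], [0.4494, 0.0653, 0.008]]
lens [0.5385, 0.0968, 0.062]
camtop sc [[0.5312, 0.1611, 0.085], [0.5618, 0.1068, 0.085]]
camtop sd [[0.5818, 0.1423, 0.085], [0.528, 0.1175, 0.085], [0.5341, 0.1591, 0.085]]
index [[0.5468, 0.1094, 0.004], [0.5261, 0.0409, 0.004]]
```

Run:
```python
from h import *
P=tri(('scene0',317,44),('side0',80,122)); print('monitor corner',P.round(3),proj('scene0',P),proj('side0',P))
# pixels where things would fall in the wrist view from candidate TCP
import numpy as np
R=np.array([[-.97,.244,0],[.244,.97,0],[0,0,-1.]])
c=dict(np.load('pics/wrist0.npz'))
for pos in ([.60,-.02,.26],[.66,0.03,.32],[.70,.03,.30]):
    c['pos']=np.array(pos); c['rot']=R; np.savez('pics/t.npz',**c)
    print(pos,[proj('t',q).round().tolist() for q in([.72,-.004,.07],[.6,-.019,.124],[.545,.11,.085],[.43,.03,.03])], (R.T@(np.array(pos)-[.152,.605,.201])).round(3))
```

```text
monitor corner [0.946 0.076 0.271] [316.81329067  44.56429194] [ 79.58718033 121.38962513]
[0.6, -0.02, 0.26] [[290.0, 247.0], [259.0, 177.0], [350.0, 103.0], [263.0, 37.0]] [-0.587 -0.497 -0.059]
[0.66, 0.03, 0.32] [[246.0, 203.0], [209.0, 132.0], [294.0, 70.0], [223.0, 20.0]] [-0.633 -0.434 -0.119]
[0.7, 0.03, 0.3] [[238.0, 182.0], [198.0, 101.0], [288.0, 40.0], [215.0, -6.0]] [-0.672 -0.424 -0.099]
```

Emit:
servo_tool(targets=[[[-0.025,-0.017,-0.01],[0,0,0]],[[-0.06,-0.04,-0.02],[0,0,0]],[[-0.105,-0.07,-0.03],[0,0,0]],[[-0.15,-0.1,-0.04],[0,0,0]],[[-0.2,-0.135,-0.05],[0,0,0]],[[-0.25,-0.17,-0.06],[0,0,0]],[[-0.3,-0.205,-0.07],[0,0,0]],[[-0.35,-0.24,-0.08],[0,0,0]],[[-0.4,-0.275,-0.09],[0,0,0]],[[-0.45,-0.31,-0.1],[0,0,0]],[[-0.5,-0.345,-0.11],[0,0,0]],[[-0.545,-0.375,-0.12],[0,0,0]]], gripper=0.06)

```text
time_s: 1.65
position: [0.5905, 0.1073, 0.3217]
tcp_rot: [[-0.969, 0.245, -0.0], [0.245, 0.969, 0.0], [0.001, 0.0, -1.0]]
force: [-1.0, 0.8, -0.0]
opening: 0.691
```

Emit:
servo_tool(targets=[[[-0.035,-0.025,0],[0,0,0]],[[-0.06,-0.04,0],[0,0,0]],[[-0.08,-0.055,0],[0,0,0]],[[-0.088,-0.059,0],[0,0,0]],[[-0.088,-0.059,0],[0,0,0]],[[-0.088,-0.059,0],[0,0,0]]])

```text
time_s: 2.4
position: [0.6597, 0.0316, 0.3216]
tcp_rot: [[-0.97, 0.243, -0.001], [0.243, 0.97, 0.0], [0.001, 0.0, -1.0]]
force: [-0.1, 0.0, -0.5]
opening: 0.69
```

Run:
```python
from h import *
s,c=grab('wrist','wrist1'); print(s['time_s'],s['position'],s['tcp_rot'],s['opening'])
a=cv2.imread('pics/wrist1.png')[0:290,130:400]; a=cv2.resize(a,None,fx=2,fy=2,interpolation=cv2.INTER_CUBIC)
for x in range(140,400,20): cv2.putText(a,str(x),((x-130)*2,9),0,.33,(0,0,255))
for y in range(20,290,20): cv2.putText(a,str(y),(0,y*2+4),0,.33,(0,0,255))
cv2.imwrite('pics/w1.png',a)
```

```text
2.4 [0.65971825 0.03159964 0.32164606] [[-9.69942867e-01  2.43331668e-01 -7.31011695e-04]
 [ 2.43331362e-01  9.69943098e-01  4.84049647e-04]
 [ 8.26824357e-04  2.91622431e-04 -9.99999616e-01]] 0.6901138470744428
```

View pics/w1.png

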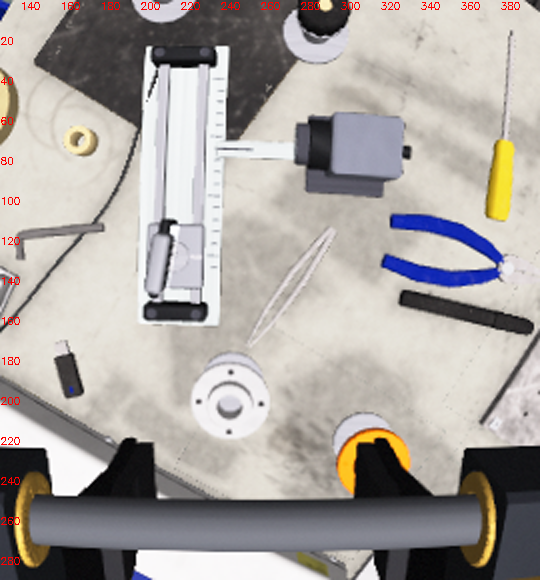

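Wrist view: the flange disc is centred at (245,201) with its hub hole at (245,203). The grip bar runs from about (211,115) to (206,146), the index line lies at (240–258,74.5), the plate corners are at (203,23), (244,23), (239,162) and (199,161), and the lens front is at about u=278.

Run:
```python
from h import *
p=lambda n,x:print(n,np.round(x,4).tolist())
g=lambda x,y,z:onz('wrist1',130+x/2,y/2,z)
p('bolts .062',g(229.75,402,.062)); p('hub .0725',g(230,406,.0725)); p('foot?',g(230,372,.004))
p('tri hub',tri(('scene0',295,171),('side0',206.5,196.5),('wrist1',245,203)))
C=[g(147,46,.008),g(229,46,.008),g(218,325,.008),g(138,323,.008)]
p('plate',C); p('ctr',np.mean(C,0)); d=(C[2]+C[3]-C[0]-C[1])/2; p('len,yaw',[np.linalg.norm(d),np.degrees(np.arctan2(d[1],d[0]))])
e=[C[2]-C[1],C[3]-C[0]]; p('yaws',[np.degrees(np.arctan2(x[1],x[0])) for x in e])
w=[C[1]-C[0],C[2]-C[3]]; p('end yaws-90',[np.degrees(np.arctan2(x[1],x[0]))-90 for x in w]+[np.linalg.norm(x) for x in w])
a,b=g(165,228,.124),g(152,293,.124); p('grip ends',[a,b,(a+b)/2]); d=b-a; p('grip yaw len',[np.degrees(np.arctan2(d[1],d[0])),np.linalg.norm(d)])
for x in(222,255,290): p('index',g(x,149,.003))
p('cam top corners',[g(*q,.085) for q in((333,114),(401,115),(406,177),(334,178))])
```

```text
bolts .062 [0.7188, -0.004, 0.062]
hub .0725 [0.7189, -0.0034, 0.0725]
foot? [0.7093, -0.0037, 0.004]
tri hub [0.7217, -0.0031, 0.0693]
plate [[0.4174, -0.0014, 0.008], [0.4371, 0.0646, 0.008], [0.666, -0.0028, 0.008], [0.6471, -0.0691, 0.008]]
ctr [0.5419, -0.0022, 0.008]
len,yaw [0.2391, -16.4141]
yaws [-16.4131, -16.4151]
end yaws-90 [-16.567, -15.9686, 0.0689, 0.0689]
grip ends [[0.5786, -0.0078, 0.124], [0.617, -0.0271, 0.124], [0.5978, -0.0174, 0.124]]
grip yaw len [-26.6769, 0.043]
index [0.5225, 0.0372, 0.003]
index [0.5294, 0.0637, 0.003]
index [0.5362, 0.0919, 0.003]
cam top corners [[0.5269, 0.1204, 0.085], [0.5368, 0.1683, 0.085], [0.5815, 0.1609, 0.085], [0.5719, 0.1099, 0.085]]
```

Emit:
servo_tool(targets=[[[0.01,-0.015,0.02],[0,0,0.05]],[[0.025,-0.035,0.06],[0,0,0.12]],[[0.04,-0.055,0.1],[0,0,0.2]],[[0.046,-0.064,0.125],[0,0,0.22]],[[0.046,-0.064,0.13],[0,0,0.22]],[[0.046,-0.064,0.13],[0,0,0.22]]])

```text
time_s: 3.2
position: [0.6011, -0.0197, 0.1925]
tcp_rot: [[-0.893, 0.449, 0.002], [0.449, 0.893, -0.0], [-0.002, 0.001, -1.0]]
force: [0.6, 0.6, 1.2]
opening: 0.689
```

Run:
```python
from h import *
s,c=grab('wrist','wrist2'); print(s['time_s'],s['position'],np.degrees(np.arctan2(s['tcp_rot'][1][1],s['tcp_rot'][0][1])))
a=cv2.imread('pics/wrist2.png')[40:240,180:400]; a=cv2.resize(a,None,fx=3,fy=3,interpolation=cv2.INTER_CUBIC)
for x in range(180,400,20): cv2.putText(a,str(x),((x-180)*3,9),0,.33,(0,0,255))
for y in range(60,240,20): cv2.putText(a,str(y),(0,(y-40)*3+4),0,.33,(0,0,255))
cv2.imwrite('pics/w2.png',a)
```

```text
3.2 [ 0.60106984 -0.01967964  0.19247179] 63.31149740531303
```

View pics/w2.png

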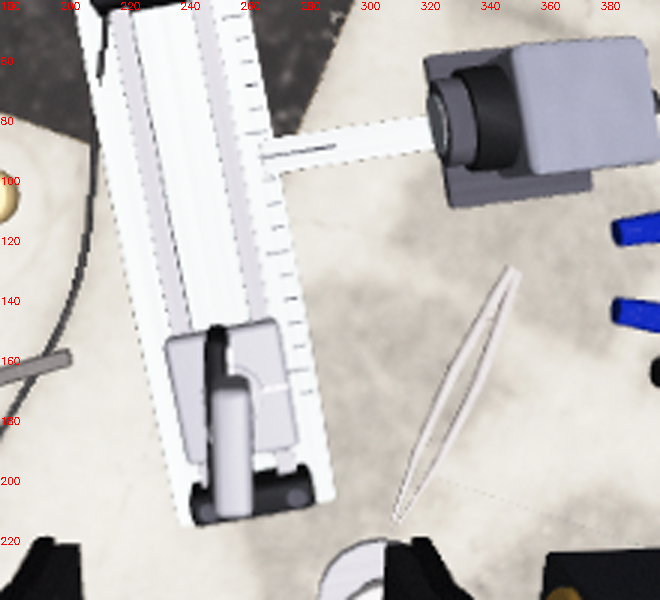

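Wrist view (7th): the grip bar is square between the fingers, centred at u≈257.7, rows 166–212, and its yaw matches the tool. The dark index line runs from (268.3,91.7) to (291.7,89). I'll check those numbers and then descend.

Run:
```python
from h import *
ex=np.array([.9593,-.2825,0]);ey=np.array([.2825,.9593,0]);B=np.array([.5419,-.0022,0])
q=lambda n,P:print(n,P.round(4),'base',((P-B)@ex).round(4),((P-B)@ey).round(4))
for u,v in((268.3,91.7),(280,90.3),(291.7,89)): q('idx',onz('wrist2',u,v,.004))
for z in (.003,.008): q('idxz',onz('wrist2',280,90.3,z))
q('bar strip mid start',onz('wrist2',180+272/3,40+157/3,.004)); q('strip end',onz('wrist2',180+430/3,40+133/3,.004))
q('grip',onz('wrist2',257.7,189,.124))
q('lens l',onz('wrist2',180+437/3,40+117/3,.062))
q('camtop',np.mean([onz('wrist2',180+x/3,40+y/3,.085) for x,y in((513,46),(643,37),(659,161),(529,174))],0))
```

```text
idx [0.5213 0.0349 0.004 ] base -0.0303 0.0298
idx [0.526  0.0486 0.004 ] base -0.0296 0.0443
idx [0.5308 0.0625 0.004 ] base -0.029 0.0589
idxz [0.526  0.0487 0.003 ] base -0.0297 0.0444
idxz [0.5261 0.0483 0.008 ] base -0.0294 0.0439
bar strip mid start [0.5233 0.0372 0.004 ] base -0.029 0.0325
strip end [0.542  0.1015 0.004 ] base -0.0292 0.0995
grip [ 0.5971 -0.0179  0.124 ] base 0.0574 0.0006
lens l [0.5369 0.0925 0.062 ] base -0.0315 0.0894
camtop [0.5529 0.1384 0.085 ] base -0.0292 0.138
```

Emit:
servo_tool(targets=[[[0,0,0.03],[0,0,0]],[[0,0,0.06],[0,0,0]],[[0.001,0,0.085],[0,0,0]],[[0.001,0,0.098],[0,0,0]],[[0.001,0,0.098],[0,0,0]],[[0.001,0,0.098],[0,0,0]]])

```text
time_s: 4.0
position: [0.6006, -0.0199, 0.0949]
tcp_rot: [[-0.893, 0.45, 0.003], [0.45, 0.893, -0.001], [-0.003, 0.001, -1.0]]
force: [-0.5, -0.9, 1.0]
opening: 0.689
```

Emit:
servo_tool(targets=[[[0,0,0],[0,0,0]],[[0,0,0],[0,0,0]],[[0,0,0],[0,0,0]],[[0,0,0],[0,0,0]],[[0,0,0],[0,0,0]],[[0,0,0],[0,0,0]]], gripper=0.0)

```text
time_s: 4.75
position: [0.5996, -0.0193, 0.0936]
tcp_rot: [[-0.893, 0.45, 0.001], [0.45, 0.893, 0.001], [-0.0, 0.001, -1.0]]
force: [1.1, 1.7, 0.8]
opening: 0.132
```

Gripped: an opening of 0.132 corresponds to about 11.5 mm. Now the pull, about 89 mm along the base's −x.

Emit:
servo_tool(targets=[[[0.005,-0.001,0],[0,0,0]],[[0.015,-0.0027,0],[0,0,0]],[[0.027,-0.0049,0],[0,0,0]],[[0.04,-0.0073,0],[0,0,0]],[[0.053,-0.0097,0],[0,0,0]],[[0.066,-0.012,0],[0,0,0]],[[0.077,-0.014,0],[0,0,0]],[[0.084,-0.0153,0],[0,0,0]],[[0.0876,-0.016,0],[0,0,0]],[[0.0876,-0.016,0],[0,0,0]],[[0.0876,-0.016,0],[0,0,0]]])

```text
time_s: 6.12
position: [0.5145, 0.0054, 0.0937]
tcp_rot: [[-0.893, 0.45, 0.003], [0.45, 0.893, -0.0], [-0.002, 0.001, -1.0]]
force: [5.6, 2.3, -6.1]
opening: 0.132
```

Run:
```python
from h import *
s=telemetry.read_state()
for n in('wrist','scene','side'): grab(n,n+'3')
print(s['time_s'],s['position'],s['force'],s['opening'],np.degrees(np.arctan2(s['tcp_rot'][1][1],s['tcp_rot'][0][1])))
a=cv2.imread('pics/wrist3.png')[60:240,180:380]; a=cv2.resize(a,None,fx=3,fy=3,interpolation=cv2.INTER_CUBIC)
for x in range(180,380,20): cv2.putText(a,str(x),((x-180)*3,9),0,.33,(0,0,255))
for y in range(80,240,20): cv2.putText(a,str(y),(0,(y-60)*3+4),0,.33,(0,0,255))
cv2.imwrite('pics/w3.png',a)
```

```text
6.125 [0.51445284 0.00538322 0.09369145] [ 5.61817706  2.29084256 -6.09428311] 0.1324503684809304 63.243094407506184
```

View pics/w3.png

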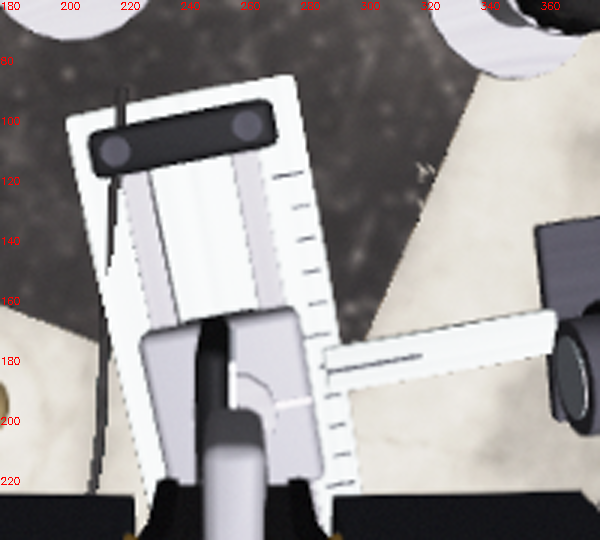

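Wrist view (8th): the carriage is pulled out and has a white centre mark at about (272–284,194–195). The index line runs from (290,183.3) to (320,178.3). I'll compare the two, allowing for their different heights.

Run:
```python
from h import *
ex=np.array([.9593,-.2825,0]);ey=np.array([.2825,.9593,0]);B=np.array([.5419,-.0022,0])
b=lambda P:np.array([(P-B)@ex,(P-B)@ey]).round(4)
m2=lambda x,y,z:b(onz('wrist2',180+x/3,40+y/3,z)); m3=lambda x,y,z:b(onz('wrist3',180+x/3,60+y/3,z))
for z in(.02,.025,.03,.035,.04): print(z,'mark2',m2(268,387,z),m2(290,384,z),'mark3',m3(276,406,z),m3(312,401,z),'d',m3(276,406,z)-m2(268,387,z),
  'carr len',m3(295,310,z),m3(322,476,z),m2(166,339,z),m2(275,321,z),m2(297,447,z),m2(186,462,z))
for x,y in((330,370),(375,362.5),(420,355)): print('idx3',m3(x,y,.004))
s=np.load('pics/wrist3.npz'); print('tcp3',b(s['pos']))
```

```text
0.02 mark2 [0.0628 0.0141] [0.0631 0.0231] mark3 [-0.0232  0.0115] [-0.0228  0.0224] d [-0.086  -0.0026] carr len [-0.051   0.0219] [0.0016 0.0218] [ 0.036  -0.0229] [0.0367 0.0214] [0.0898 0.0217] [ 0.088  -0.0247]
0.025 mark2 [0.0618 0.0141] [0.0621 0.023 ] mark3 [-0.0247  0.0115] [-0.0243  0.0222] d [-0.0865 -0.0026] carr len [-0.052   0.0217] [-0.0004  0.0216] [ 0.0354 -0.0224] [0.036  0.0213] [0.0884 0.0215] [ 0.0866 -0.0242]
0.03 mark2 [0.0608 0.014 ] [0.0611 0.0228] mark3 [-0.0262  0.0115] [-0.0258  0.022 ] d [-0.087  -0.0025] carr len [-0.0529  0.0215] [-0.0024  0.0214] [ 0.0348 -0.0219] [0.0354 0.0212] [0.087  0.0214] [ 0.0853 -0.0237]
0.035 mark2 [0.0597 0.014 ] [0.0601 0.0227] mark3 [-0.0277  0.0116] [-0.0273  0.0218] d [-0.0874 -0.0024] carr len [-0.0539  0.0213] [-0.0044  0.0213] [ 0.0341 -0.0214] [0.0347 0.0211] [0.0856 0.0213] [ 0.0839 -0.0231]
0.04 mark2 [0.0587 0.014 ] [0.059  0.0225] mark3 [-0.0292  0.0116] [-0.0288  0.0216] d [-0.0879 -0.0024] carr len [-0.0548  0.0211] [-0.0063  0.0211] [ 0.0335 -0.0209] [0.0341 0.0209] [0.0842 0.0211] [ 0.0825 -0.0226]
idx3 [-0.027   0.0303]
idx3 [-0.0269  0.0449]
idx3 [-0.0268  0.0596]
tcp3 [-0.0285 -0.0005]
```

The carriage mark sits at −26…−27.5 mm and the index at −26.9 mm, so the mirror is at the index within about 1 mm. Next is the turn. The normal has to go to about 35.5°, the bisector of lens 73.6° and flange −2.6°, and it's at 63.2° now. That is +0.484 rad about tool z.

Emit:
servo_tool(targets=[[[0,0,0],[0,0,0.04]],[[0,0,0],[0,0,0.1]],[[0,0,0],[0,0,0.17]],[[0,0,0],[0,0,0.24]],[[0,0,0],[0,0,0.31]],[[0,0,0],[0,0,0.38]],[[0,0,0],[0,0,0.44]],[[0,0,0],[0,0,0.47]],[[0,0,0],[0,0,0.484]],[[0,0,0],[0,0,0.484]],[[0,0,0],[0,0,0.484]],[[0,0,0],[0,0,0.484]]])

```text
time_s: 7.78
position: [0.5144, 0.0051, 0.0937]
tcp_rot: [[-0.581, 0.814, 0.002], [0.814, 0.581, -0.001], [-0.002, 0.001, -1.0]]
force: [5.1, 1.5, -5.1]
opening: 0.137
```

Run:
```python
from h import *
s=telemetry.read_state()
for n in('wrist','scene','side'): grab(n,n+'4')
ex=np.array([.9593,-.2825,0]);B=np.array([.5419,-.0022,0])
print(s['time_s'],s['position'],s['force'],s['moment'],s['opening'],np.degrees(np.arctan2(s['tcp_rot'][1][1],s['tcp_rot'][0][1])),(s['position']-B)@ex)
a=cv2.imread('pics/wrist4.png')[60:240,180:380]; a=cv2.resize(a,None,fx=3,fy=3,interpolation=cv2.INTER_CUBIC)
for x in range(180,380,20): cv2.putText(a,str(x),((x-180)*3,9),0,.33,(0,0,255))
for y in range(80,240,20): cv2.putText(a,str(y),(0,(y-60)*3+4),0,.33,(0,0,255))
cv2.imwrite('pics/w4.png',a)
```

```text
7.775 [0.51437089 0.00505689 0.09368552] [ 5.1029662   1.52920909 -5.12962029] [ 0.13198204 -0.95023211 -0.0090734 ] 0.13736712694187403 35.525517556066426 -0.028458742967861914
```

View pics/w4.png

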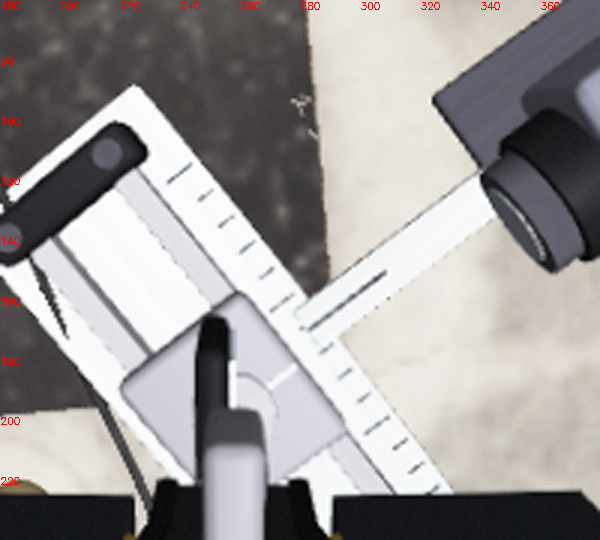

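Wrist view (9th): the mirror bar sits in the image just as before the turn, so it turned with the tool. The mark is at (270–279,182–189) and the index line from (283,170) to (309,151). I'll check the mark against the index again, and check for any bar slip in yaw.

Run:
```python
from h import *
ex=np.array([.9593,-.2825,0]);ey=np.array([.2825,.9593,0]);B=np.array([.5419,-.0022,0])
b=lambda P:np.array([(P-B)@ex,(P-B)@ey]).round(4)
m=lambda x,y,z:b(onz('wrist4',180+x/3,60+y/3,z))
for z in(.03,.035): print(z,m(272,387,z),m(297,366,z))
print('idx',m(308,330,.004),m(386,272,.004))
g=[cv2.cvtColor(cv2.imread(f'pics/wrist{i}.png'),6)[195:239,243:272] for i in(3,4)]
W=np.eye(2,3,dtype=np.float32); cc,W=cv2.findTransformECC(g[0],g[1],W,cv2.MOTION_EUCLIDEAN,(3,200,1e-6),None,1)
print('ECC',cc,np.degrees(np.arctan2(W[1,0],W[0,0])),W[:,2])
# lines in both views across the bar's side edges (subpixel gradient per row)
for i in(3,4):
    G=cv2.GaussianBlur(cv2.cvtColor(cv2.imread(f'pics/wrist{i}.png'),6).astype(np.float32),(0,0),.8)[212:236,243:274]
    d=np.diff(G,axis=1); 
    for n,seg,sg in(('L',slice(0,10),1),('R',slice(18,30),-1)):
        w=np.clip(sg*d[:,seg],0,None)**2; x=(w*np.arange(w.shape[1])).sum(1)/w.sum(1)
        print(i,n,'slope deg',np.degrees(np.arctan(np.polyfit(np.arange(len(x)),x,1)[0])).round(2),'mean',x.mean().round(2))
```

```text
0.03 [-0.0256  0.0115] [-0.0262  0.0209]
0.035 [-0.0269  0.0122] [-0.0274  0.0214]
idx [-0.027   0.0282] [-0.0268  0.0586]
ECC 0.9944993743212863 -0.17653318 [-0.08340003 -0.14769307]
3 L slope deg -0.91 mean 4.74
3 R slope deg 4.09 mean 5.38
4 L slope deg -0.93 mean 4.77
4 R slope deg 3.32 mean 5.55
```

Run:
```python
from h import *
for f in('wrist3','wrist4'):
    c=np.load(f'pics/{f}.npz'); R,p=c['rot'],c['pos']
    for dy in(-.006,.006):
        P=[proj(f,p+R@[x,dy,p[2]-.124]) for x in(.02,.012,.004)]
        print(f,dy,np.round(P,1).tolist(),'slope',np.degrees(np.arctan2(P[2][0]-P[0][0],P[2][1]-P[0][1])).round(2))
a=cv2.imread('pics/wrist3.png')[190:240,235:280]; b=cv2.imread('pics/wrist4.png')[190:240,235:280]
cv2.imwrite('pics/w5.png',cv2.resize(np.hstack([a,b]),None,fx=8,fy=8,interpolation=cv2.INTER_CUBIC))
```

```text
wrist3 -0.006 [[247.0, 208.6], [247.2, 222.4], [247.3, 235.6]] slope 0.66
wrist3 0.006 [[269.2, 208.7], [269.0, 222.4], [268.8, 235.6]] slope -0.84
wrist4 -0.006 [[246.3, 208.3], [246.5, 222.1], [246.7, 235.3]] slope 0.71
wrist4 0.006 [[268.4, 208.4], [268.3, 222.1], [268.1, 235.3]] slope -0.79
```

View pics/w5.png

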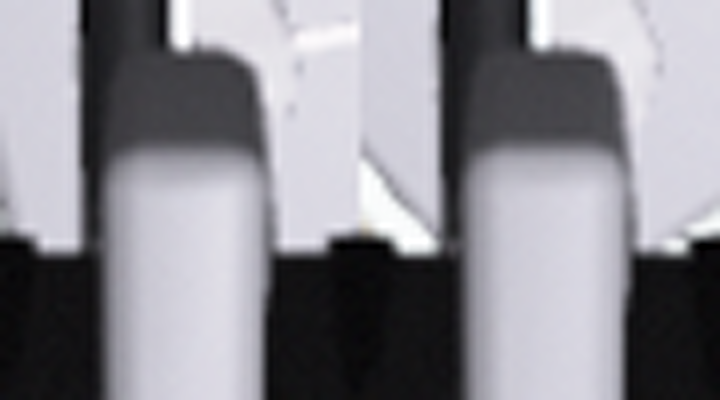

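The 10th picture shows the bar's edges parallel to the tool axis before and after the turn (within about 1°). Its end is where an exactly centred grip predicts (v≈209). The pose is held, so I'm handing in.

Run:
```python
from h import *
s=telemetry.read_state(); print(s['time_s'],s['position'],np.abs(s['qvel']).max(),s['force'],s['opening'])
print(order.hand_in())
```

```text
7.925 [0.51435108 0.00506548 0.09367933] 0.10508500475352561 [ 6.51374748  1.17338732 -5.50382715] 0.1320307426875582
the job is handed in; nothing more can be done
None
```

I pulled the mirror slide out about 89 mm to the camera's index line, then turned the mirror to face halfway between the lens and the flange. The job was handed in at about 7.9 s with the mirror still gripped and held still.

Last checks:
- **Index:** in the last two wrist views the carriage's centre mark lines up with the index line to within about 1 mm. The index position varied by up to 3.5 mm between wrist views taken from different arm positions, so I relied on comparing the two within one view.
- **Angle:** the mirror normal is at 35.5°, the bisector of the lens direction (73.6°) and the flange direction (−2.6°). The flange position from different views agreed to about 3 mm, which is worth roughly 0.5° of mirror angle or less.
- **Grip:** the bar sits centred in the gripper and square to it within about 1°, with no visible slip during the turn. The force on the tool was below 10 N. I used only the white flange, not the orange copy. As far as the views I looked at show, nothing else was touched; I didn't take a last overall look at the loose parts.

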